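# Stand the amber bud vase on the cork inspection stand

### The job

Take the amber glass bud vase out of the wooden rack and stand it upright in the middle of the cork-topped inspection stand, to check that it stands steady on its small foot. Lower it right down onto the cork before letting go, open the fingers slowly so that it stays standing by itself, never let it topple, and leave the green and the blue vase standing where they are in the rack.

Things in the scene. Friction and masses are not known exactly. Their poses are not given: they have to be found in the camera images.
- amber_belly (a point): Amber glass bud vase, about 0.2 kg, top-heavy: 113 mm tall, foot 32 mm across, stem 12 mm, round belly 50 mm across with upright sides from 72 to 98 mm above the underside, neck 26 mm. Point: centre of the belly, 85 mm above the underside, the place to hold it from above, at any yaw. z is its axis, up when standing; it tips if leaned over about 10 degrees. Stands in a rack socket.
- cork_top (a point): Centre of the top face of the cork pad (light brown, 90 mm across, level) on the fixed inspection stand, a round grey metal pedestal 110 mm across at its base and 40 mm high in all. The point lies 40 mm above the table; z is up. A second stand of the same shape with a black rubber top is not the one.
- green_belly (a point): Green vase, same shape and size as the amber one, to be left alone. Point and z as for the amber one. The three vases stand, in any order, in the sockets of a fixed wooden rack 30 mm high; the sockets are in a line 110 mm apart, 39 mm wide and 15 mm deep: lift a vase 15 mm to clear them.
- blue_belly (a point): The blue vase, same shape and size as the amber one, in another socket of the rack: to be left alone. Point at the centre of its belly, 85 mm above its underside; z is its own axis.
There are look-alikes about, which are no part of the job. Leave any black or yellow look-alike of the part that bears amber_belly alone.

How it is judged:
On the way:
1. the amber vase, still held in the fingers and upright, is down on the cork (foot no more than 8 mm above it), within 20 mm of its centre (contact force between the fingers and amber_vase above 0.5 N and horizontal distance between amber_belly and cork_top below 0.02 m and z of amber_belly in the frame of cork_top below 0.093 m and angle between amber_belly's own z axis and vertical below 0.175 rad), for 0.1 s.
At the end, for the whole second after the job is handed in: The amber vase stands free and still on the cork top, upright within 8 degrees, its axis within 20 mm of the cork's centre; the green and blue vases still stand in their sockets, moved less than 30 mm and leaning less than 17 degrees (horizontal distance between amber_belly and cork_top below 0.02 m and z of amber_belly in the frame of cork_top between 0.079 and 0.091 m and angle between amber_belly's own z axis and vertical below 0.14 rad and linear speed of amber_vase below 0.01 m/s and angular speed of amber_vase below 0.15 rad/s and distance of each of green_belly, blue_belly from where it was at the start of the episode below 0.03 m and angle between each of green_belly, blue_belly's own z axis and vertical below 0.3 rad); the robot touches nothing.
It fails at once if the amber vase topples (leans more than 35 degrees) (angle between amber_belly's own z axis and vertical above 0.61 rad).
It fails at once if the green or the blue vase is moved more than 30 mm or knocked over (leans more than 35 degrees) (distance of any of green_belly, blue_belly from where it was at the start of the episode above 0.03 m or angle between any of green_belly, blue_belly's own z axis and vertical above 0.61 rad).
It also fails if it takes over 40 s, if anything falls off the work surface, if the arm or the gripper's body presses on something with over 40 N, if the wrist force passes 120 N, or if a joint passes its speed limit or range.

### The arm

A 6-joint arm with a two-finger parallel gripper is mounted at the origin on the work surface. World frame = base frame: x ahead of the robot, y to its left, z up, the work surface at z = 0. Lengths are in m, angles in rad, forces in N, time in s.
With the tool pointing down it reaches from about 0.35 to 0.85 m from the base axis. Payload 8.1 kg.
Tool frame: the origin (TCP) lies at the very end of the fingers, on their centre line; the grasp point (between the pads) lies 19 mm behind it (robot.pinch_z is the distance from the TCP to the grasp point, in m); x points along the fingers, z is the direction in which the jaws open and shut, and the axes are right-handed (so a half turn about x gives the same grasp; the last joint's range is limited). The gripper opens to 93 mm and grips with 3 to 60 N. Pads are 15 mm wide; open, the fingers measure 128 mm over their backs; the gripper's body (75 mm by 188 mm) begins 65 mm behind the grasp point.
Start: joints at [-1.418, 0.13, 1.488, -0, 1.523, -0.085], TCP at [0.141, -0.583, 0.219] pointing down, gripper open.
Joint ranges: [-2.96, 2.96], [-0.89, 2.26], [0.02, 2.5], [-1.34, 4.48], [0, 2.73], [-2.66, 2.66]. Speed limits (rad/s): [2.39, 2.39, 2.79, 3.14, 3.14, 3.14].

### API

Orientations are given as a rotation vector (axis times angle).
In Python, from plant import robot, optics, ticket gives the robot as it stands.
- The arm moves only by the tool jog_arm, never from a script. Its argument "targets" is a list of rows, each a list of 7 numbers: the shift along the tool's x, y, z in cm, then the turn, a rotation vector about the tool's x, y, z in degrees, then the closure, from 0 (fully open) to 1 (shut). In form: [[dx, dy, dz, ax, ay, az, grip], ...]. A call has 1 to 5 rows; each row is the pose to reach, as a shift and turn from the pose measured when the call began, along the tool's axes at that moment; what a row does not reach only later rows make up. A row lasts 1/8 s, in which the tool goes at most 62.5 mm and 10.7 degrees, less where a joint would pass 70% of its speed; a pose out of reach is approached as far as the arm can. A call with a gripper value outside its range is refused whole. The fingers move at their own pace and stop on an object; "squeeze" is the grip in N (left out, the last holds). Time passes only in rows, so rows that repeat a pose let the fingers close. It gives the time, the measured TCP pose, the force and the opening at its end, in the units of the state.
- robot.read_state(): the state, without advancing time (a new reading comes with each control period).
- optics.read_camera(name): name is "side" or "top" or "wrist"; returns a dict with "frame" (384x512x3 uint8, red, green, blue), "vertical_fov" (degrees; the focal length in pixels is half the picture's height over the tangent of half this angle, whatever the lens; pixels are square), "cx", "cy" (the principal point, pixels), "R" (3x3) and "t" (3): a world point X has camera coordinates R X + t. Camera axes: x right, y down, z forward; pixel columns grow to the right and rows downward; lengths in m; the calibration is good to about 2 mm. A picture is of the moment at which its call begins. There is no depth.
- ticket.close_job(): hands the job in, once; it reports no verdict.
The state is a dict: "t": time; "q": joint angles; "dq": joint speeds; "joint_torque": joint torques, N m; "tool_pos": TCP position; "orientation": TCP orientation; "force": force on the tool from outside, world axes, zero at the start; "wrist_torque": the same for the moment, N m; "opening": finger opening in m.
Only numpy, scipy, OpenCV 4.12 (cv2) and the standard library are available. Lean on these libraries where they do the work, as an engineer would, in place of code of your own. Each camera call takes 0.05 s, during which the arm holds its last target.

## Working session

There is one attempt and no reset: what is moved stays moved. The work goes in short steps, Python scripts to look and compute and a tool call to move; the robot and the scene stay as the last step left them, time stands still between calls to the robot, and variables do not carry over. Pictures are saved under pics/ and viewed, and the job is handed in when it is done.

Besides the shell and the picture viewer there is one more tool, called as name(argument=value, ...) on one line, values as JSON. jog_arm: Moves the arm, as the interface text tells. Its arguments: {"type":"object","properties":{"targets":{"type":"array"},"squeeze":{"type":"number"}},"required":["targets"]}

```bash
mkdir -p pics
cat > h.py <<'E'
import numpy as np, cv2
from plant import robot, optics, ticket
def cam(n,save=None):
    c=optics.read_camera(n)
    if save: cv2.imwrite('pics/'+save+'.png',c['frame'][:,:,::-1])
    return c
def K(c):
    h=c['frame'].shape[0]; f=h/2/np.tan(np.radians(c['vertical_fov'])/2)
    return f
def proj(c,X):
    p=np.array(c['R'])@np.array(X)+np.array(c['t']); f=K(c); return np.array([c['cx']+f*p[0]/p[2],c['cy']+f*p[1]/p[2]])
def back(c,u,v,z):
    f=K(c); R=np.array(c['R']);t=np.array(c['t'])
    d=R.T@np.array([(u-c['cx'])/f,(v-c['cy'])/f,1]); o=-R.T@t
    return o+d*(z-o[2])/d[2]
E
python3 - <<'E'
from h import *
import pickle
D={}
for n in ['side','top','wrist']:
    c=cam(n,n+'0'); D[n]=c; print(n,c['vertical_fov'],c['cx'],c['cy'],{k:v for k,v in c.items() if k not in('frame','R','t','cx','cy','vertical_fov')}, -np.array(c['R']).T@np.array(c['t']))
pickle.dump(D,open('D0.pkl','wb'))
print(robot.read_state(), robot.pinch_z)
a=np.hstack([D['side']['frame']]);
E
```

```text
side 46.215702466530715 251.74837056662943 201.1234863526179 {} [ 0.32995752 -0.67808445  0.7491461 ]
top 43.11103405923946 252.30209043011462 185.82078507887252 {} [0.34239651 0.09469296 1.38370554]
wrist 62.267768282172575 256.33622527749185 192.55142817665026 {} [ 0.21931076 -0.56300643  0.38336177]
{'t': 0.15, 'q': array([-1.41839123e+00,  1.30993907e-01,  1.48901029e+00, -1.17772567e-05,
        1.52298689e+00, -8.53764660e-02]), 'dq': array([ 0.00113688, -0.00238885, -0.00444467, -0.00069217, -0.00027147,
        0.00012938]), 'joint_torque': array([ 7.88955967e-04, -5.60476363e+01, -4.92335629e+01,  7.69424625e-02,
        3.05213418e-02, -1.01879230e-04]), 'tool_pos': array([ 0.14129447, -0.58268731,  0.21783505]), 'orientation': array([ 1.03321311,  1.31339838, -1.03163243]), 'force': array([-0.22559   ,  0.42005822, -0.17452048]), 'wrist_torque': array([-0.01825552,  0.0032757 ,  0.03794306]), 'opening': 0.09318980536706102} 0.0188
```

View pics/top0.png

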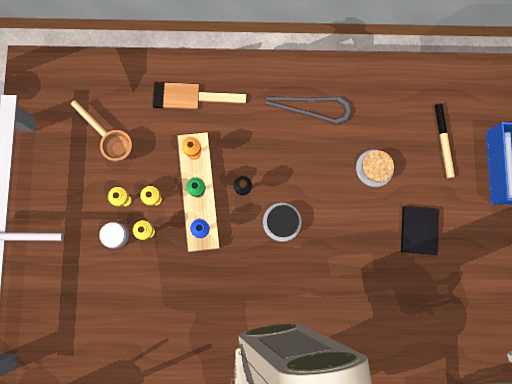

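View pics/side0.png

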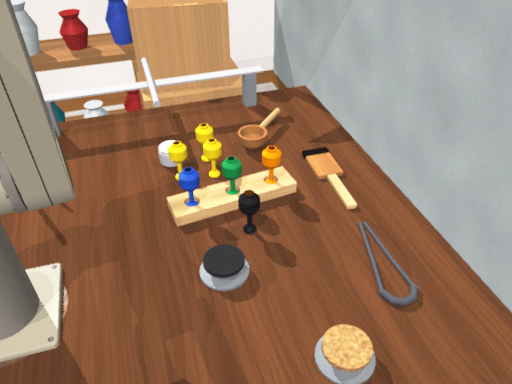

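The top view shows candidates at the rack: an orange vase (191,147), green (195,187) and blue (200,229). A black look-alike stands beside the rack at (242,185), and there are three yellow ones at (119,197), (150,196) and (143,230). The orange one in the rack fits "amber". The cork stand is at (377,167) and the black rubber one at (282,222). I'll enlarge to confirm and then measure.

Run:
```python
from h import *
import pickle
D=pickle.load(open('D0.pkl','rb'))
t=D['top']['frame'];s=D['side']['frame']
a=cv2.resize(t[120:260,160:300],(420,420),interpolation=3)
b=cv2.resize(s[130:250,160:300],(378,324),interpolation=3)
o=np.zeros((420,798,3),np.uint8);o[:,:420]=a;o[:324,420:]=b
cv2.imwrite('pics/crop0.png',o[:,:,::-1])
T=D['top'];S=D['side']
# colour blobs
for n,c in D.items():
    hsv=cv2.cvtColor(c['frame'],cv2.COLOR_RGB2HSV)
    for name,lo,hi in [('amber',(8,200,130),(20,255,255)),('green',(60,150,40),(85,255,255)),('blue',(108,180,80),(125,255,255))]:
        m=cv2.inRange(hsv,lo,hi); k,_,st,ce=cv2.connectedComponentsWithStats(m)
        print(n,name,[(st[i].tolist(),ce[i].round(1).tolist()) for i in range(1,k) if st[i][4]>60])
def tri(ut,us):
    A=[];b=[]
    for c,p in((T,ut),(S,us)):
        R=np.array(c['R']);tt=np.array(c['t']);f=K(c)
        d=R.T@np.array([(p[0]-c['cx'])/f,(p[1]-c['cy'])/f,1]);d/=np.linalg.norm(d);o=-R.T@tt
        P=np.eye(3)-np.outer(d,d);A.append(P);b.append(P@o)
    X=np.linalg.lstsq(np.vstack(A),np.hstack(b),rcond=None)[0]
    return X.round(4),(proj(T,X)-ut).round(1),(proj(S,X)-us).round(1)
print('amber top',tri((190.5,146),(272,150)))
print('green',tri((195,186),(232,160)))
print('blue',tri((200,228.5),(190,172)))
print('cork',tri((377.5,166),(347,347)))
print('rubber',tri((282,221.5),(224,261)))
print('cork plane',back(T,377.5,166,.04),back(S,347,347,.04))
```

```text
side amber [([262, 145, 19, 38, 344], [271.6, 161.0])]
side green [([222, 157, 19, 37, 415], [231.4, 171.0])]
side blue [([180, 168, 19, 38, 382], [189.9, 183.3])]
top amber []
top green [([186, 178, 19, 19, 223], [195.4, 187.1])]
top blue [([486, 123, 26, 81, 1416], [497.7, 163.1]), ([191, 220, 18, 18, 202], [199.6, 228.2])]
wrist amber []
wrist green []
wrist blue []
amber top (array([0.6453, 0.2324, 0.1224]), array([ 0.3, -1.4]), array([-1.4,  0.3]))
green (array([0.5372, 0.2177, 0.1244]), array([ 0.2, -1.2]), array([-1.2,  0.3]))
blue (array([0.428 , 0.2021, 0.1229]), array([ 0.2, -1.7]), array([-1.9,  0.3]))
cork (array([ 0.6126, -0.2893,  0.0356]), array([ 0.1, -0.4]), array([-0.7,  0.1]))
rubber (array([ 0.4534, -0.0176,  0.0317]), array([ 0.1, -0.9]), array([-1.1,  0.2]))
cork plane [ 0.61044413 -0.28766732  0.04      ] [ 0.61223371 -0.29184477  0.04      ]
```

View pics/crop0.png

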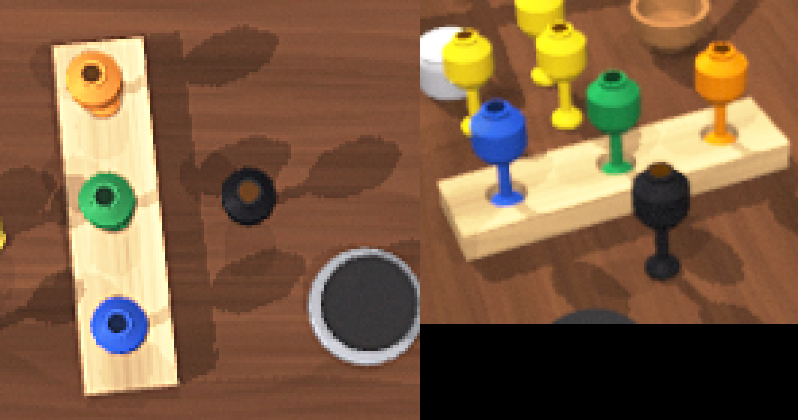

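View pics/wrist0.png

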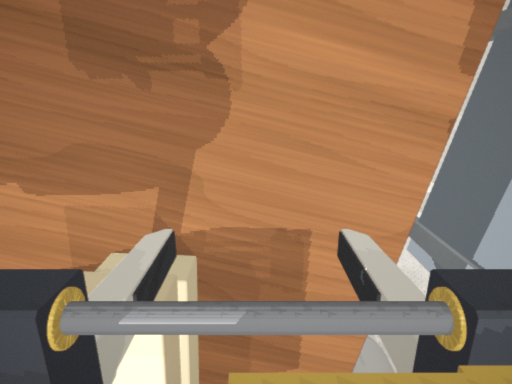

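Crop confirms: the amber (orange) vase is in the far socket of the rack. The yellow and black ones stand outside it on the table. Next I plan the approach.

```bash
cat >> h.py <<'E'
from scipy.spatial.transform import Rotation as Ro
def go(P,jaw=None,s=None):
    """report shift cm, turn deg to reach TCP P with x down and jaw dir angle (deg)"""
    s=s or robot.read_state(); R=Ro.from_rotvec(s['orientation']).as_matrix()
    d=R.T@(np.array(P)-s['tool_pos'])*100
    x=np.array([0,0,-1.]); 
    if jaw is None: jaw=np.degrees(np.arctan2(R[1,2],R[0,2]))
    z=np.array([np.cos(np.radians(jaw)),np.sin(np.radians(jaw)),0])
    T=np.stack([x,np.cross(z,x),z],1)
    r=np.degrees(Ro.from_matrix(R.T@T).as_rotvec())
    return d.round(2),r.round(2)
def st():
    s=robot.read_state();R=Ro.from_rotvec(s['orientation']).as_matrix()
    print('t',round(s['t'],2),'pos',s['tool_pos'].round(4),'jaw',np.degrees(np.arctan2(R[1,2],R[0,2])).round(2),'xax',R[:,0].round(3),'yax',R[:,1].round(3),'F',s['force'].round(2),'op',round(s['opening'],4),'q',s['q'].round(2)); return s
E
python3 - <<'E'
from h import *
s=st()
for j in (97.9,-82.1): print(j,go([0.56,0.17,0.22],j))
E
```

```text
t 0.15 pos [ 0.1413 -0.5827  0.2178] jaw -76.38 xax [-0.     0.001 -1.   ] yax [0.972 0.236 0.   ] F [-0.23  0.42 -0.17] op 0.0932 q [-1.42  0.13  1.49 -0.    1.52 -0.09]
97.9 (array([ -0.12,  58.42, -63.29]), array([-1.7428e+02,  0.0000e+00, -1.2000e-01]))
-82.1 (array([ -0.12,  58.42, -63.29]), array([ 5.72, -0.08, -0.  ]))
```

jog_arm(targets=[[-0.5, 4, -4, 1, 0, 0, 0], [-1, 8, -8.5, 2, 0, 0, 0], [-1.5, 12, -13, 3, 0, 0, 0], [-2, 16, -17.5, 4, 0, 0, 0], [-2, 20, -22, 5.7, 0, 0, 0]], squeeze=15)

```text
t: 0.78
tool_pos: [0.2845, -0.3202, 0.2384]
orientation: [1.108, 1.271, -1.107]
force: [0.7, 0.4, 0.7]
opening: 0.0929
```

Run:
```python
from h import *
st();print(go([0.56,0.18,0.24],-82.1))
```

```text
t 0.78 pos [ 0.2845 -0.3202  0.2384] jaw -82.15 xax [ 0.     0.001 -1.   ] yax [0.991 0.137 0.001] F [0.68 0.42 0.73] op 0.0929 q [-0.96 -0.36  1.9   0.    1.6   0.47]
(array([ -0.1 ,  34.13, -45.78]), array([-0.05, -0.04, -0.03]))
```

jog_arm(targets=[[0, 4, -4.5, 0, 0, 0, 0], [0, 8, -9, 0, 0, 0, 0], [0, 12, -13.5, 0, 0, 0, 0], [0, 16, -18, 0, 0, 0, 0], [0, 20, -23, 0, 0, 0, 0]])

```text
t: 1.4
tool_pos: [0.4511, -0.0645, 0.2387]
orientation: [1.109, 1.27, -1.107]
force: [-0.3, -1.2, -0.2]
opening: 0.0928
```

jog_arm(targets=[[0, 3.5, -4.5, 0, 0, 0, 0], [0, 7, -9, 0, 0, 0, 0], [0, 10.5, -13.5, 0, 0, 0, 0], [0, 14, -18, 0, 0, 0, 0], [0, 14, -22, 0, 0, 0, 0]])

```text
t: 2.02
tool_pos: [0.5605, 0.1745, 0.2375]
orientation: [1.107, 1.272, -1.108]
force: [0.3, 0.3, 0.6]
opening: 0.0928
```

Run:
```python
from h import *
s=st()
c=cam('wrist','wrist1')
print(proj(c,[.6453,.2324,.128]),proj(c,[.5372,.2177,.128]),-np.array(c['R']).T@np.array(c['t']),np.array(c['R'])[2])
```

```text
t 2.02 pos [0.5605 0.1745 0.2375] jaw -82.13 xax [-0.001  0.    -1.   ] yax [ 0.991  0.137 -0.001] F [0.35 0.25 0.6 ] op 0.0928 q [0.21 0.09 1.5  0.   1.55 1.65]
[201.80427824  82.50328582] [207.40449545 208.23878516] [0.6400884  0.18641453 0.40311191] [-0.28493671 -0.03871791 -0.95776406]
```

View pics/wrist1.png

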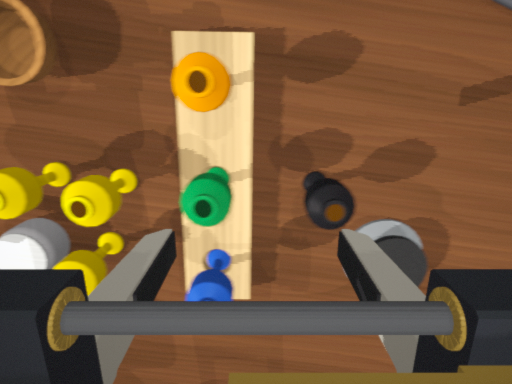

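The wrist view shows amber's mouth at about (199,82), 3 px left of prediction, so I shift y by about +2 mm. Next, hover directly over it.

Run:
```python
from h import *
import pickle
D=pickle.load(open('D0.pkl','rb'))
c=D['top'];print(back(c,190.5,146,.128),back(D['side'],272,150,.128))
w=cam('wrist');print(back(w,199,82,.128))
print(go([.645,.2345,.17],-82.1))
```

```text
[0.64028884 0.23244028 0.128     ] [0.6464218  0.22470942 0.128     ]
[0.64344997 0.23946519 0.128     ]
(array([ 6.79,  9.34, -4.54]), array([ 0.17, -0.09,  0.05]))
```

jog_arm(targets=[[1.5, 3.5, -1.8, 0, 0, 0, 0], [3, 7, -3.6, 0, 0, 0, 0], [5, 9.2, -4.5, 0, 0, 0, 0], [5.5, 9.2, -4.5, 0, 0, 0, 0], [5.5, 9.2, -4.5, 0, 0, 0, 0]])

```text
t: 2.75
tool_pos: [0.6429, 0.2329, 0.1824]
orientation: [1.105, 1.275, -1.106]
force: [-0.8, 0.4, -0.1]
opening: 0.0932
```

Run:
```python
from h import *
s=st()
c=cam('wrist','wrist2'); cam('top','top2'); cam('side','side2')
print(proj(c,[.645,.2345,.128]))
print(go([.645,.2345,.081],-82.1))
```

```text
t 2.75 pos [0.6429 0.2329 0.1824] jaw -81.95 xax [-0.003  0.001 -1.   ] yax [ 0.99   0.14  -0.002] F [-0.78  0.44 -0.06] op 0.0932 q [0.27 0.38 1.27 0.   1.5  1.7 ]
[256.06742082 208.32819918]
(array([10.35,  0.13, -0.08]), array([ 0.14, -0.1 , -0.05]))
```

View pics/wrist2.png

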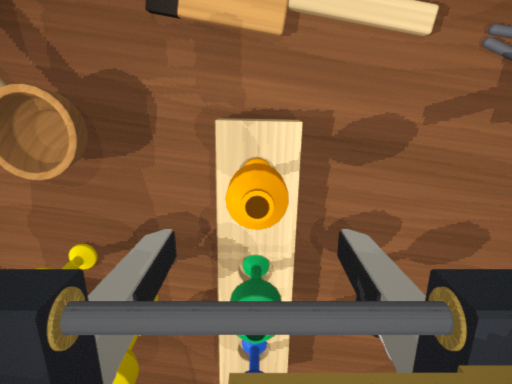

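View pics/side2.png

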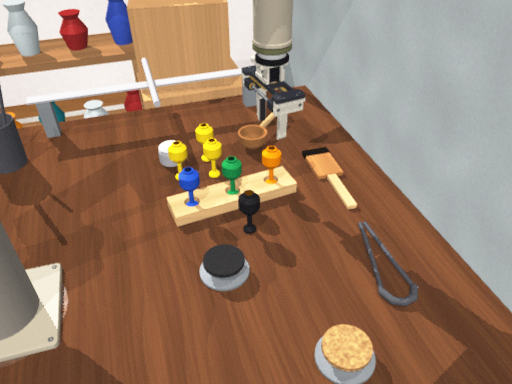

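The wrist view shows amber's mouth at (258,207), prediction (256,208), midway between the fingers. Descending now, fingers open.

jog_arm(targets=[[2.5, 0.1, 0, 0, 0, 0, 0], [5, 0.1, 0, 0, 0, 0, 0], [7.5, 0.1, 0, 0, 0, 0, 0], [9.5, 0.1, 0, 0, 0, 0, 0], [10.3, 0.1, 0, 0, 0, 0, 0]])

```text
t: 3.52
tool_pos: [0.6442, 0.2334, 0.0806]
orientation: [1.106, 1.274, -1.105]
force: [-0.1, -0.8, -0.3]
opening: 0.0931
```

Run:
```python
from h import *
s=st()
c=cam('wrist','wrist3')
print(go([.645,.2345,.081],-82.1))
```

```text
t 3.52 pos [0.6442 0.2334 0.0806] jaw -81.96 xax [-0.     0.002 -1.   ] yax [ 0.99  0.14 -0.  ] F [-0.07 -0.82 -0.32] op 0.0931 q [0.27 0.45 1.36 0.   1.33 1.7 ]
(array([-0.09,  0.11, -0.1 ]), array([ 0.14, -0.09,  0.03]))
```

View pics/wrist3.png

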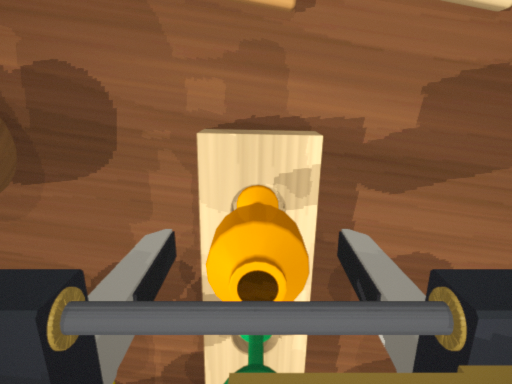

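The belly is centred at column 258 between the fingers. A quick check of fore-aft alignment before closing.

Run:
```python
from h import *
s=st(); c=cam('wrist'); p=s['tool_pos']
for y in(-.004,0,.004): print(y,proj(c,[p[0]+y,p[1],.128]))
```

```text
t 3.58 pos [0.6441 0.2334 0.0801] jaw -81.96 xax [-0.001  0.001 -1.   ] yax [ 0.99   0.14  -0.001] F [-0.36  0.5  -0.11] op 0.0929 q [0.27 0.45 1.36 0.   1.33 1.7 ]
-0.004 [257.14024838 301.70312202]
0 [258.45593962 293.74374032]
0.004 [259.793892   285.64968799]
```

Amber is about 2–3 mm further out, so I nudge +2 mm along tool y and close.

jog_arm(targets=[[0, 0.2, 0, 0, 0, 0, 0.1], [0, 0.2, 0, 0, 0, 0, 0.25], [0, 0.2, 0, 0, 0, 0, 0.35], [0, 0.2, 0, 0, 0, 0, 0.5], [0, 0.2, 0, 0, 0, 0, 0.6]], squeeze=15)

```text
t: 4.25
tool_pos: [0.6464, 0.2338, 0.0811]
orientation: [1.106, 1.273, -1.104]
force: [0.2, 0.2, 0.9]
opening: 0.0489
```

jog_arm(targets=[[0, 0, 0, 0, 0, 0, 0.6], [0, 0, 0, 0, 0, 0, 0.6], [-0.3, 0, 0, 0, 0, 0, 0.6], [-0.8, 0, 0, 0, 0, 0, 0.6]])

```text
t: 4.75
tool_pos: [0.646, 0.2336, 0.0888]
orientation: [1.106, 1.274, -1.105]
force: [-0.4, 0.0, -2.0]
opening: 0.0492
```

Run:
```python
from h import *
s=st(); c=cam('wrist','wrist4'); cam('side','side4')
```

```text
t 4.75 pos [0.646  0.2336 0.0888] jaw -81.96 xax [-0.001  0.001 -1.   ] yax [ 0.99   0.14  -0.001] F [-0.38  0.01 -2.  ] op 0.0492 q [0.27 0.45 1.35 0.   1.34 1.7 ]
```

View pics/wrist4.png

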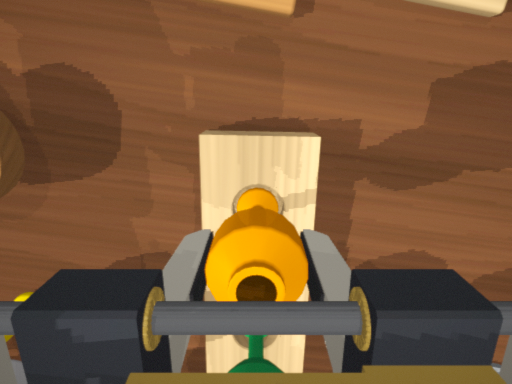

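The grip is on the belly (opening 49 mm, about 2 N of weight). Lifting.

jog_arm(targets=[[-1.5, 0, 0, 0, 0, 0, 0.6], [-3.5, 0, 0, 0, 0, 0, 0.6], [-6, 0, 0, 0, 0, 0, 0.6], [-9, 0, 0, 0, 0, 0, 0.6], [-12, 0, 0, 0, 0, 0, 0.6]], squeeze=20)

```text
t: 5.48
tool_pos: [0.6471, 0.2337, 0.2131]
orientation: [1.108, 1.272, -1.102]
force: [-0.0, 0.6, -2.2]
opening: 0.0491
```

Run:
```python
from h import *
s=st(); c=cam('side','side5');w=cam('wrist','wrist5')
import pickle
D=pickle.load(open('D0.pkl','rb'))
print(go([.612,-.288,.2]))
f=cv2.resize(c['frame'][90:220,200:330],(520,520),interpolation=3)
cv2.imwrite('pics/crop5.png',f[:,:,::-1])
```

```text
t 5.47 pos [0.6471 0.2337 0.2131] jaw -81.96 xax [ 0.003  0.002 -1.   ] yax [0.99  0.14  0.003] F [-0.01  0.58 -2.23] op 0.0491 q [0.27 0.37 1.22 0.   1.55 1.7 ]
(array([  1.44, -11.04,  51.21]), array([-0.  , -0.17, -0.63]))
```

View pics/crop5.png

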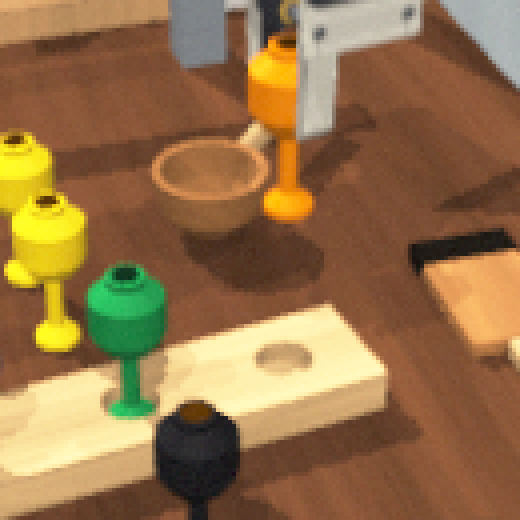

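View pics/wrist5.png

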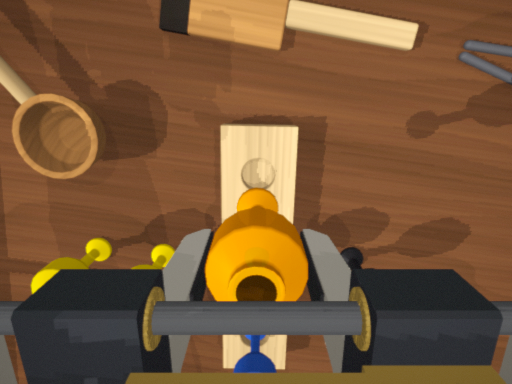

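The amber vase is upright and clear of the rack (foot in crop at (288,205)), and green and blue are undisturbed. Next I carry it towards the cork, stopping short so the wrist camera can see the pad.

jog_arm(targets=[[0, -1, 3, 0, 0, 0, 0.6], [0, -2.5, 7, 0, 0, 0, 0.6], [0, -4, 11.5, 0, 0, 0, 0.6], [0, -5.5, 16, 0, 0, 0, 0.6], [0, -7, 20.5, 0, 0, 0, 0.6]])

```text
t: 6.2
tool_pos: [0.6082, 0.0203, 0.2152]
orientation: [1.113, 1.267, -1.096]
force: [0.5, 0.4, -1.9]
opening: 0.049
```

jog_arm(targets=[[0, -2, 5, 0, 0, 0, 0.6], [0, -4, 10, 0, 0, 0, 0.6], [0, -6, 15, 0, 0, 0, 0.6], [0, -8, 20, 0, 0, 0, 0.6], [0, -9.7, 24.5, 0, 0, 0, 0.6]])

```text
t: 6.82
tool_pos: [0.5455, -0.2376, 0.213]
orientation: [1.113, 1.267, -1.096]
force: [1.4, 0.2, -2.5]
opening: 0.0492
```

Run:
```python
from h import *
st();print(go([.55,-.27,.21],-82))
```

```text
t 6.83 pos [ 0.5455 -0.2376  0.213 ] jaw -81.97 xax [ 0.01   0.004 -1.   ] yax [0.99  0.14  0.011] F [ 1.41  0.19 -2.48] op 0.0492 q [-0.5   0.11  1.52  0.01  1.5   0.93]
(array([ 0.29, -0.01,  3.27]), array([ 0.03, -0.17, -0.61]))
```

jog_arm(targets=[[0.1, 0, 1.5, 0, 0, -0.3, 0.6], [0.2, 0, 3, 0, 0, -0.6, 0.6], [0.2, 0, 3.2, 0, 0, -0.6, 0.6], [0.2, 0, 3.2, 0, 0, -0.6, 0.6]])

```text
t: 7.32
tool_pos: [0.5505, -0.2682, 0.2106]
orientation: [1.107, 1.276, -1.103]
force: [0.1, -0.0, -2.3]
opening: 0.049
```

Run:
```python
from h import *
st()
c=cam('wrist','wrist6');import pickle;pickle.dump(c,open('w6.pkl','wb'))
print(proj(c,[.612,-.289,.04]))
```

```text
t 7.33 pos [ 0.5505 -0.2682  0.2106] jaw -81.9 xax [-0.001  0.004 -1.   ] yax [ 0.99   0.141 -0.   ] F [ 0.08 -0.01 -2.27] op 0.049 q [-0.54  0.17  1.46  0.    1.51  0.89]
[286.22744893 119.97553294]
```

View pics/wrist6.png

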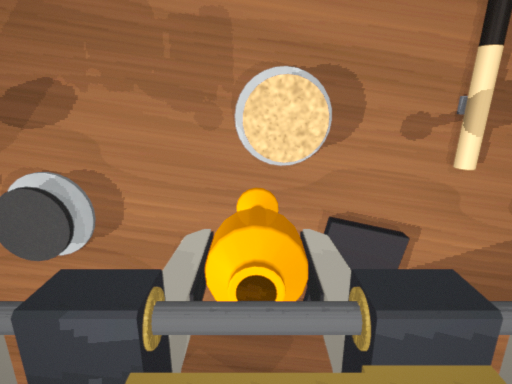

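Run:
```python
from h import *
import pickle
D=pickle.load(open('D0.pkl','rb'));D['wrist']=pickle.load(open('w6.pkl','rb'))
for n,(u,v) in {'wrist':(286,117),'top':(377,166),'side':(347,347)}.items():
    c=D[n];hsv=cv2.cvtColor(c['frame'],cv2.COLOR_RGB2HSV)
    m=cv2.inRange(hsv,(8,60,175),(30,190,255)); w=np.zeros_like(m);cv2.circle(w,(u,v),58 if n=='wrist' else 30,255,-1);m&=w
    m=cv2.morphologyEx(m,cv2.MORPH_CLOSE,np.ones((5,5),np.uint8))
    ct=max(cv2.findContours(m,0,2)[0],key=cv2.contourArea)[:,0]
    ct=cv2.convexHull(ct)[:,0]
    P=np.array([back(c,a+.0,b+.0,.04)[:2] for a,b in ct]).astype(np.float32)
    A=np.c_[2*P,np.ones(len(P))];s=np.linalg.lstsq(A,(P**2).sum(1),rcond=None)[0]
    print(n,ct.min(0),ct.max(0),s[:2].round(4),np.sqrt(s[2]+s[0]**2+s[1]**2).round(4))
```

```text
wrist [243  74] [328 165] [ 0.6114 -0.2881] 0.0449
top [362 150] [393 181] [ 0.6119 -0.2878] 0.0452
side [321 324] [372 371] [ 0.6124 -0.2896] 0.046
```

Wrist, top and side agree on the cork at (0.612, −0.288). Moving over it.

Run:
```python
from h import *
print(go([.612,-.288,.15],-82))
```

```text
(array([6.07, 5.81, 2.86]), array([ 0.11, -0.2 , -0.01]))
```

jog_arm(targets=[[0.5, 2, 1, 0, 0, 0, 0.6], [1.5, 4, 2, 0, 0, 0, 0.6], [3, 5.8, 2.8, 0, -0.2, 0, 0.6], [4.5, 5.8, 2.8, 0, -0.2, 0, 0.6], [6, 5.8, 2.8, 0, -0.2, 0, 0.6]])

```text
t: 8.0
tool_pos: [0.6114, -0.2866, 0.1497]
orientation: [1.104, 1.274, -1.104]
force: [-0.1, -0.5, -0.9]
opening: 0.049
```

jog_arm(targets=[[0, 0, 0, 0, 0, 0, 0.6], [0, 0, 0, 0, 0, 0, 0.6]])

```text
t: 8.25
tool_pos: [0.6112, -0.2865, 0.1502]
orientation: [1.104, 1.274, -1.104]
force: [0.3, 0.2, -1.6]
opening: 0.0491
```

Run:
```python
from h import *
s=st();print(go([.612,-.288,.106],-82))
c=cam('side','side7');w=cam('wrist','wrist7');t=cam('top')
p=s['tool_pos']
for n,z in(('foot',p[2]-.066),('mouth',p[2]+.047),('belly',p[2]+.019)): print(n,proj(c,[p[0],p[1],z]),proj(w,[p[0],p[1],z]))
f=cv2.resize(c['frame'][220:384,270:434],(492,492),interpolation=3)
cv2.imwrite('pics/crop7.png',f[:,:,::-1])
```

```text
t 8.25 pos [ 0.6112 -0.2865  0.1502] jaw -81.85 xax [-0.  0. -1.] yax [ 0.99   0.142 -0.   ] F [ 0.28  0.23 -1.59] op 0.0491 q [-0.51  0.37  1.34  0.    1.44  0.91]
(array([4.42, 0.06, 0.16]), array([ 0.15, -0.02,  0.02]))
foot [348.14071979 329.9888622 ] [257.24922773 206.40095059]
mouth [356.95267908 287.24146436] [257.9330695  292.25773081]
belly [354.60517586 298.62935789] [257.67954575 260.42765831]
```

View pics/crop7.png

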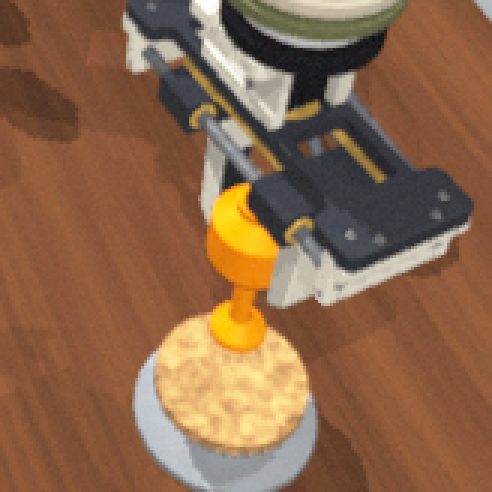

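View pics/wrist7.png

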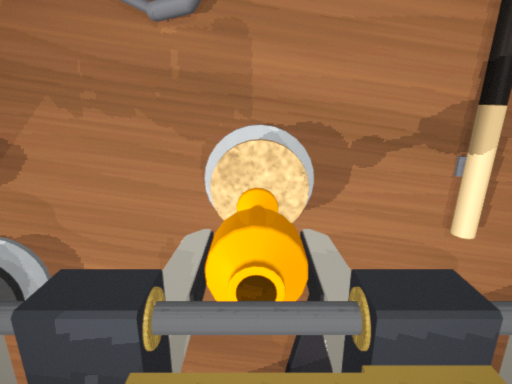

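The side view puts the foot at about (349,329), prediction (348,330), so the vase hangs straight. Lowering over the cork.

jog_arm(targets=[[1, 0.1, 0.1, 0, 0, 0, 0.6], [2.2, 0.1, 0.2, 0, 0, 0, 0.6], [3.2, 0.1, 0.2, 0, 0, 0, 0.6], [3.8, 0.1, 0.2, 0, 0, 0, 0.6], [4, 0.1, 0.2, 0, 0, 0, 0.6]])

```text
t: 9.02
tool_pos: [0.6127, -0.2886, 0.11]
orientation: [1.104, 1.273, -1.104]
force: [-1.0, -0.3, -2.5]
opening: 0.0493
```

jog_arm(targets=[[0, 0, 0, 0, 0, 0, 0.6], [0.1, 0, 0, 0, 0, 0, 0.6], [0.2, 0, 0, 0, 0, 0, 0.6], [0.2, 0, 0, 0, 0, 0, 0.6]])

```text
t: 9.52
tool_pos: [0.6127, -0.2886, 0.1081]
orientation: [1.104, 1.273, -1.104]
force: [0.2, -0.9, -2.1]
opening: 0.049
```

Run:
```python
from h import *
s=st();print(go([.612,-.288,.106],-82))
```

```text
t 9.53 pos [ 0.6127 -0.2886  0.1081] jaw -81.85 xax [-0.  0. -1.] yax [ 0.99   0.142 -0.   ] F [ 0.16 -0.89 -2.15] op 0.049 q [-0.52  0.41  1.37  0.    1.37  0.91]
(array([ 0.21, -0.06, -0.07]), array([ 0.15, -0.01,  0.  ]))
```

Force still shows the full weight, so the foot is not down yet. I'll creep on in 1 mm steps.

jog_arm(targets=[[0.1, 0, 0, 0, 0, 0, 0.6], [0.1, 0, 0, 0, 0, 0, 0.6], [0.1, 0, 0, 0, 0, 0, 0.6]])

```text
t: 9.9
tool_pos: [0.6127, -0.2886, 0.1071]
orientation: [1.104, 1.273, -1.104]
force: [0.2, -0.5, -1.3]
opening: 0.0492
```

jog_arm(targets=[[0.1, 0, 0, 0, 0, 0, 0.6], [0.1, 0, 0, 0, 0, 0, 0.6], [0.1, 0, 0, 0, 0, 0, 0.6]])

```text
t: 10.28
tool_pos: [0.6128, -0.2886, 0.1061]
orientation: [1.104, 1.273, -1.104]
force: [0.4, -1.1, -1.1]
opening: 0.049
```

jog_arm(targets=[[0.05, 0, 0, 0, 0, 0, 0.6], [0.1, 0, 0, 0, 0, 0, 0.6], [0.1, 0, 0, 0, 0, 0, 0.6]])

```text
t: 10.65
tool_pos: [0.6131, -0.2887, 0.1061]
orientation: [1.104, 1.272, -1.103]
force: [-1.3, 1.5, 4.9]
opening: 0.0491
```

Run:
```python
from h import *
f=[]
for i in range(6):
    c=cam('side','side8'); f.append(robot.read_state()['force'])
s=st();print(np.mean(f,0).round(2))
w=cam('wrist','wrist8')
f=cv2.resize(c['frame'][230:384,280:434],(462,462),interpolation=3)
cv2.imwrite('pics/crop8.png',f[:,:,::-1])
```

```text
t 10.95 pos [ 0.6131 -0.2886  0.1061] jaw -81.84 xax [ 0.001 -0.    -1.   ] yax [0.99  0.142 0.001] F [-1.23  1.45  4.97] op 0.0491 q [-0.52  0.41  1.37  0.    1.36  0.91]
[-1.18  1.43  5.75]
```

View pics/crop8.png

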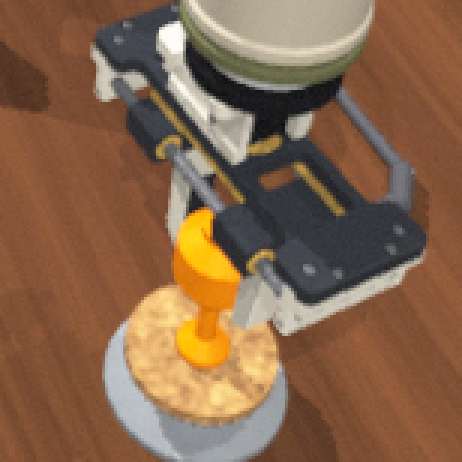

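View pics/wrist8.png

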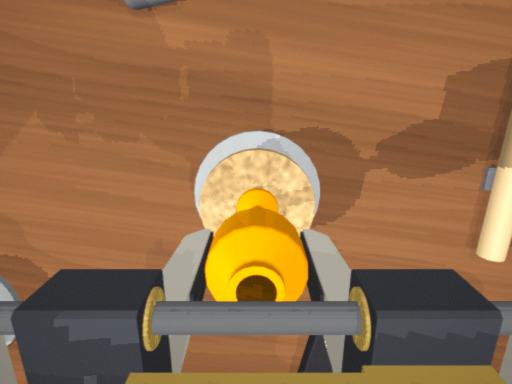

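Contact: the force went from −1 N to about +5 N at TCP z = 0.106, and the foot sits near the cork's middle. I'll relieve the pressure slightly, drop to the lowest squeeze, then open gradually.

jog_arm(targets=[[-0.05, 0, 0, 0, 0, 0, 0.6], [-0.05, 0, 0, 0, 0, 0, 0.6], [-0.05, 0, 0, 0, 0, 0, 0.6]], squeeze=5)

```text
t: 11.38
tool_pos: [0.6129, -0.2886, 0.1061]
orientation: [1.104, 1.273, -1.103]
force: [0.3, 0.5, -1.0]
opening: 0.0493
```

```bash
python3 -c "
from h import *
st()"
```

```text
t 11.38 pos [ 0.6129 -0.2886  0.1061] jaw -81.85 xax [ 0. -0. -1.] yax [0.99  0.142 0.   ] F [ 0.29  0.51 -0.99] op 0.0493 q [-0.52  0.41  1.37  0.    1.36  0.91]
```

jog_arm(targets=[[0.03, 0, 0, 0, 0, 0, 0.6], [0.03, 0, 0, 0, 0, 0, 0.5], [0.03, 0, 0, 0, 0, 0, 0.48], [0.03, 0, 0, 0, 0, 0, 0.47], [0.03, 0, 0, 0, 0, 0, 0.465]], squeeze=3)

```text
t: 12.0
tool_pos: [0.6129, -0.2887, 0.1058]
orientation: [1.104, 1.273, -1.103]
force: [-0.7, -0.6, 0.1]
opening: 0.0496
```

jog_arm(targets=[[0, 0, 0, 0, 0, 0, 0.46], [0, 0, 0, 0, 0, 0, 0.455], [0, 0, 0, 0, 0, 0, 0.45], [0, 0, 0, 0, 0, 0, 0.445], [0, 0, 0, 0, 0, 0, 0.44]])

```text
t: 12.62
tool_pos: [0.6129, -0.2886, 0.1058]
orientation: [1.104, 1.273, -1.103]
force: [-0.1, 0.1, -0.5]
opening: 0.0522
```

Run:
```python
from h import *
st();w=cam('wrist','wrist9')
```

```text
t 12.62 pos [ 0.6129 -0.2886  0.1058] jaw -81.85 xax [ 0. -0. -1.] yax [0.99  0.142 0.   ] F [-0.07  0.13 -0.54] op 0.0522 q [-0.52  0.41  1.37  0.    1.36  0.91]
```

View pics/wrist9.png

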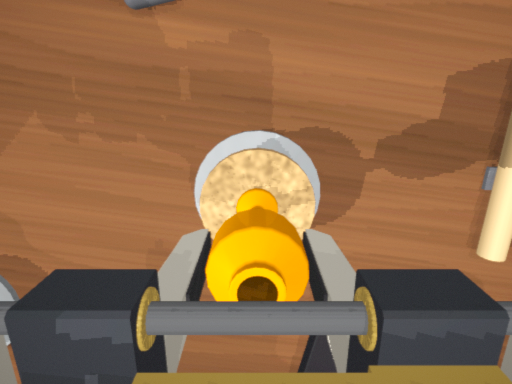

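Opening is 52 mm, and the vase stands still in the same place (foot at (257,203)). I'll keep opening gradually.

jog_arm(targets=[[0, 0, 0, 0, 0, 0, 0.42], [0, 0, 0, 0, 0, 0, 0.4], [0, 0, 0, 0, 0, 0, 0.37], [0, 0, 0, 0, 0, 0, 0.33], [0, 0, 0, 0, 0, 0, 0.28]])

```text
t: 13.3
tool_pos: [0.6129, -0.2886, 0.1058]
orientation: [1.104, 1.273, -1.103]
force: [0.3, -0.4, -0.2]
opening: 0.0657
```

jog_arm(targets=[[0, 0, 0, 0, 0, 0, 0.2], [0, 0, 0, 0, 0, 0, 0.1], [0, 0, 0, 0, 0, 0, 0], [0, 0, 0, 0, 0, 0, 0], [0, 0, 0, 0, 0, 0, 0]])

```text
t: 13.92
tool_pos: [0.6129, -0.2887, 0.1058]
orientation: [1.104, 1.273, -1.103]
force: [-0.6, 0.3, -0.4]
opening: 0.0932
```

Run:
```python
from h import *
st();w=cam('wrist','wrist10')
```

```text
t 13.93 pos [ 0.6129 -0.2887  0.1058] jaw -81.85 xax [ 0.001 -0.    -1.   ] yax [0.99  0.142 0.   ] F [-0.6   0.34 -0.38] op 0.0932 q [-0.52  0.41  1.37  0.    1.36  0.91]
```

View pics/wrist10.png

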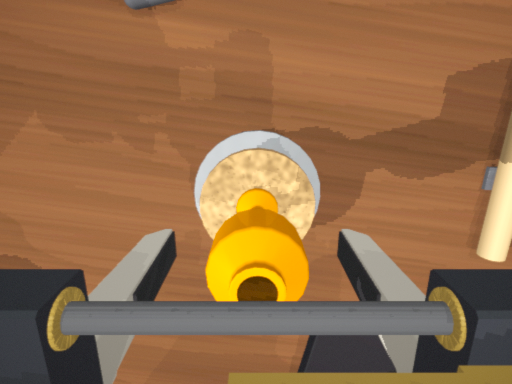

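The fingers are fully open and clear, with the vase unmoved. I retreat straight up, then inwards.

jog_arm(targets=[[-1, 0, 0, 0, 0, 0, 0], [-3, 0, 0, 0, 0, 0, 0], [-6, 0, 0, 0, 0, 0, 0], [-9, 0, 0, 0, 0, 0, 0], [-12, 0, 0, 0, 0, 0, 0]])

```text
t: 14.6
tool_pos: [0.6132, -0.2888, 0.229]
orientation: [1.104, 1.27, -1.103]
force: [0.5, -0.4, -0.2]
opening: 0.0931
```

jog_arm(targets=[[-2, -3, 0, 0, 0, 0, 0], [-3, -7, 0, 0, 0, 0, 0], [-3, -11, 0, 0, 0, 0, 0], [-3, -14, 0, 0, 0, 0, 0], [-3, -14, 0, 0, 0, 0, 0]])

```text
t: 15.22
tool_pos: [0.4736, -0.3094, 0.2612]
orientation: [1.105, 1.266, -1.104]
force: [-0.9, 0.2, -0.1]
opening: 0.0927
```

Run:
```python
from h import *
import pickle
st();w=cam('wrist','wrist11');c=cam('side','side11');t=cam('top','top11')
for n,k in(('wrist',w),('side',c),('top',t)):
    print(n,'mouth',proj(k,[.612,-.288,.153]),'foot',proj(k,[.612,-.288,.04]))
D=pickle.load(open('D0.pkl','rb'))
for n,k in(('side',c),('top',t)):
  for nm,(lo,hi) in {'g':((60,150,40),(85,255,255)),'b':((108,180,80),(125,255,255))}.items():
    o=[]
    for fr in(D[n]['frame'],k['frame']):
        m=cv2.inRange(cv2.cvtColor(fr,cv2.COLOR_RGB2HSV),lo,hi);m[:, :150]=0;m[:,300:]=0
        m[:150]=0; o.append(np.array(cv2.connectedComponentsWithStats(m)[3][1:])[np.argmax(cv2.connectedComponentsWithStats(m)[2][1:,4])].round(1))
    print(n,nm,o)
a=np.hstack([c['frame'][200:384,230:430],t['frame'][100:284,300:500]])
cv2.imwrite('pics/crop11.png',cv2.resize(a,(800,368),interpolation=3)[:,:,::-1])
```

```text
t 15.22 pos [ 0.4736 -0.3094  0.2612] jaw -81.95 xax [ 0.005 -0.003 -1.   ] yax [0.99  0.14  0.004] F [-0.87  0.25 -0.11] op 0.0927 q [-0.67  0.02  1.53  0.    1.59  0.76]
wrist mouth [254.76112661  17.46731398] foot [254.88804333  42.3516338 ]
side mouth [354.18033526 305.5529264 ] foot [345.91610395 345.20694242]
top mouth [389.62698003 157.065225  ] foot [377.59991287 165.46203557]
side g [array([231.4, 171. ]), array([231.2, 168.5])]
side b [array([189.9, 183.3]), array([190. , 183.4])]
top g [array([195.4, 187.1]), array([195.4, 187.1])]
top b [array([199.6, 228.2]), array([199.5, 228.2])]
```

View pics/crop11.png

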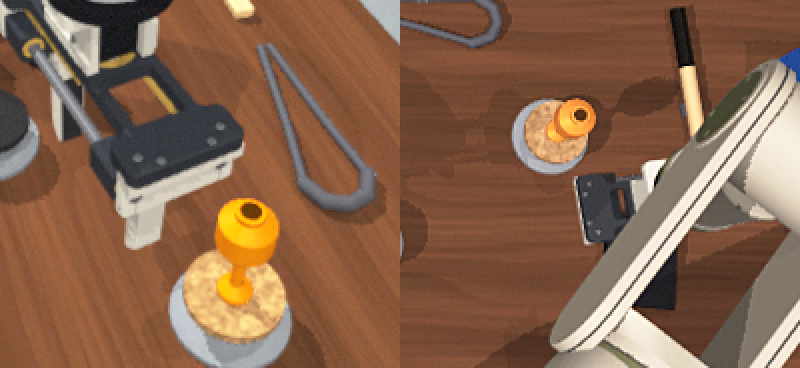

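View pics/wrist11.png

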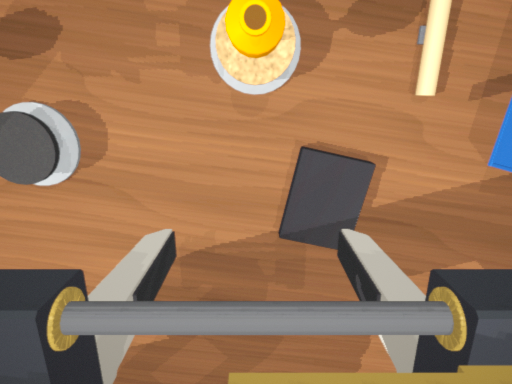

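The amber vase stands upright. Its mouth is at side (355,305), prediction (354,306), and top (390,157), prediction (390,157). Only the green vase's side blob moved (2.5 px in row), so I check that before handing in.

jog_arm(targets=[[0, 0, 0, 0, 0, 0, 0], [0, 0, 0, 0, 0, 0, 0]])

```text
t: 15.62
tool_pos: [0.476, -0.3085, 0.26]
orientation: [1.103, 1.269, -1.101]
force: [-0.4, 0.4, -0.4]
opening: 0.0931
```

View pics/side11.png

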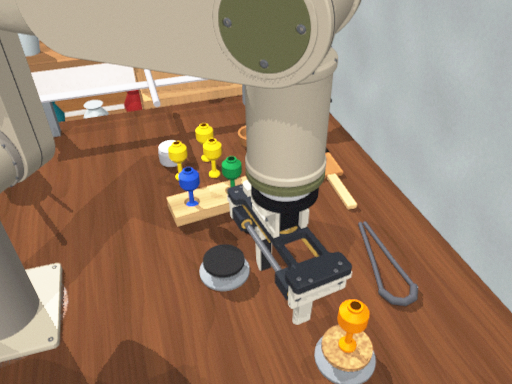

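The gripper hides green's foot at (235,188) in the side view, which explains the blob shift. Its belly is still at (232,168). Handing in.

```bash
python3 -c "
from h import *
st();print(ticket.close_job())"
```

```text
t 15.62 pos [ 0.476  -0.3085  0.26  ] jaw -81.8 xax [ 0.004 -0.002 -1.   ] yax [0.99  0.143 0.004] F [-0.38  0.36 -0.38] op 0.0931 q [-0.67  0.02  1.53  0.    1.59  0.76]
the job is handed in; nothing more can be done
None
```

The amber vase now stands free and upright in the middle of the cork stand, and the job was handed in at t = 15.6 s. I gripped it by the belly, lifted it out of the rack and carried it over. I lowered it until the wrist force showed contact with the cork, then opened the fingers in small steps and backed away.

**Amber vase:** in the last side and top views its mouth and foot were within about 2 px of where an upright vase at the cork's centre (0.612, −0.288) should appear. It did not move while the fingers opened.

**Green and blue vases:** they were unchanged to within 0.1 px in the top view. In the side view green's blob shifted by 2.5 px because the gripper hid its foot; its belly was still in its starting place.

**Disagreements:** the first single-view estimates of the amber vase differed by several millimetres, so I corrected them with the wrist camera before gripping. At first contact the force reading jumped to about +5 N, and I eased that off before releasing.

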